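# Open the microwave oven and load the meal jar

### The job

Pull the grey microwave oven's door open by its handle until it stands at least square to the oven's front, then set the tall meal jar gently down on the oven floor, fully inside and clear of the doorway, and leave the door open. Keep the jar upright all the way, as its lid is only resting on it. Leave the low tub and the mug where they are.

Things in the scene. Friction and masses are not known exactly. Their poses are not given: they have to be found in the camera images.
- oven: Grey microwave oven, 320 deep (x) x 440 wide (y) x 248 high, fixed; origin at the centre of its underside on the table, z up, its front looks to -x. Front plane at x = -160; the door (left part, hinged at +y) and the black control panel (y -220 to -75) are 25 thick and stand before it. Cavity back wall at x +130; the 18 thick roof reaches right to the mouth.
- cavity (a point): Middle of the cavity mouth's lower edge, at floor height (oven frame x -160, y +77.5, z +35), axes as the oven's. The cavity runs from here 290 inward (+x), 127 to each side (y), and 195 up to the roof's underside. No room inside for an upright gripper; one tilted about 45 deg fits.
- door (a joint): Door angle in rad: 0 shut, grows as it swings out towards the robot, up to 1.75. Leaf 280 wide, 230 high, 25 thick, from 15 to 245 above the table. Stiff hinge: stays where it is left, 3 to 5 N at the handle moves it. Shut or slightly ajar at the start.
- hinge (a point): Point on the door's upright hinge axis (axis through oven frame x -160, y +210), 215 above the table. Seen from above the door turns clockwise as it opens. x, y axes turn with the door.
- handle_grip (a point): Point to pinch from above on the door handle's axis, 215 above the table. Handle: upright round steel bar, 12 in diameter, from 84 to 243 above the table, axis 42 out from the door's face, 25 from its free edge, 10 thick stand-offs at 100 and 200 above the table. Site frame turns with the door: the hinge axis lies at +67 in x, +255 in y from here.
- jar: The tall meal jar: white ceramic cylinder 56 in diameter, with a flat grey lid 53 in diameter, 85 high in all, about 0.3 kg; origin at the centre of its underside, z up. Stands on the table to the right of the oven. Grip it round the body, 30 to 60 above its underside.
- tub: A lookalike that stays: low white tub with a grey lid, 72 in diameter, 52 high; origin under its centre.
- mug: White mug, 80 in diameter, 90 high, bystander; origin under its centre.
Mind the look-alikes: they are no part of the job. What is shaped like the jar but purple is not meant.

How it is judged:
On the way, in this order (a step that is already met when the one before it is completed fails the run):
1. the door is being drawn open (0.25 to 1 rad) with the fingers on its handle (value of joint door between 0.25 and 1 rad and contact force between the fingers and door_c1 above 0.5 N), for 0.1 s.
2. the door stands square to the oven's front or wider (over 1.45 rad) (value of joint door above 1.45 rad), for 0.2 s.
At the end, for the whole second after the job is handed in: The jar stands upright (within 0.1 rad), at rest and released on the oven's cavity floor, wholly behind the mouth plane (its axis more than 29 mm inside, in the oven frame x -131 to +105, y -30 to +185 mm, underside within 6 mm of the floor), and the door is still open more than 1.4 rad (x of jar in the frame of oven between -0.131 and 0.105 m and y of jar in the frame of oven between -0.03 and 0.185 m and z of jar in the frame of oven between 0.03 and 0.041 m and angle between jar's own z axis and vertical below 0.1 rad and linear speed of jar below 0.02 m/s and value of joint door above 1.4 rad and contact force between jar and oven above 0.5 N); the robot touches nothing.
It fails at once if the jar is tipped more than 0.5 rad from upright (angle between jar's own z axis and vertical above 0.5 rad).
It fails at once if the jar strikes or is pressed on the oven with more than 60 N (contact force between jar and oven above 60 N).
It fails at once if the tub or mug is moved more than 30 mm (distance of any of tub, mug from where it was at the start of the episode above 0.03 m).
It also fails if it takes over 69 s, if anything falls off the work surface, if the arm or the gripper's body presses on something with over 40 N, if the wrist force passes 120 N, or if a joint passes its speed limit or range.

### The arm

A 6-joint arm with a two-finger parallel gripper is mounted at the origin on the work surface. World frame = base frame: x ahead of the robot, y to its left, z up, the work surface at z = 0. Lengths are in m, angles in rad, forces in N, time in s.
With the tool pointing down it reaches from about 0.35 to 0.875 m from the base axis. Payload 4.2 kg.
Tool frame: the origin (TCP) lies midway between the tips of the shut fingers; the grasp point (between the pads) lies arm.grasp_offset behind it (arm.grasp_offset is the distance from the TCP to the grasp point, in m); z points along the fingers, y is the line along which they close (so a half turn about z gives the same grasp; the last joint's range is limited). The gripper opens to 87 mm and grips with 3 to 60 N. Pads are 19 mm wide; open, the fingers measure 117 mm over their backs; the gripper's body (75 mm by 190 mm) begins 51 mm behind the grasp point.
Start: joints at [1.452, 0.385, 0.008, 0, -1.194, -0.259], TCP at [0.231, 0.581, 0.223] pointing down, gripper open.
Joint ranges: [-3.14, 3.14], [-1.21, 2.06], [-1.07, 1.41], [-3.16, 2.05], [-2.99, -0.16], [-3.1, 3.1]. Speed limits (rad/s): [2.79, 2.79, 3.14, 3.14, 3.14, 3.14].

### API

Orientations are given as a rotation vector (axis times angle).
In Python, from station import read_state, imaging, arm gives the robot as it stands. The module is installed in compiled form; this text tells all that it offers.
- The arm moves only by the shell command python3 -m pendant 'ROWS' [FORCE]. ROWS is JSON, one flat list of numbers, 7 for each row, row after row: the opening, from 0 (shut) to 1 (fully open), then the shift along the world's x, y, z in m, then the turn, a rotation vector about the world's x, y, z in rad. In form: [hand, dx, dy, dz, wx, wy, wz, hand, dx, dy, dz, wx, wy, wz, ...]. A call has 1 to 20 rows; each row shifts and turns the commanded pose from where the row before left it; what a row does not reach is not made up. A row lasts 1/12 s, in which the tool goes at most 41.7 mm and 7.16 degrees, less where a joint would pass 70% of its speed; a pose out of reach is approached as far as the arm can. A call is refused whole if a number of a shift passes 0.0417 or a number of a turn 0.125, either way. A call with a gripper value outside its range is refused whole. The fingers move at their own pace and stop on an object; FORCE is the grip in N (left out, the last holds). Time passes only in rows, so rows that do not move let the fingers close. It gives the time, the measured TCP pose, the force, the opening and the grip force at its end, in the units of the state.
- read_state(): the state, without advancing time (a new reading comes with each control period).
- imaging.read_camera(name): name is "side" or "top"; returns the picture (480x640x3 uint8, red, green, blue); there is no depth.
- imaging.camera_params(name): a dict with "K" (3x3 intrinsics, pixels), "eye" and "rotation" of the camera in the world. Camera axes: x right, y down, z forward; pixel columns grow to the right and rows downward; lengths in m; the calibration is good to about 2 mm. A picture is of the moment at which its call begins. camera_params takes no time and is no camera call.
- arm.hand_in(): hands the job in; it is judged then, once.
The state is a dict: "time": time; "q": joint angles; "dq": joint speeds; "effort": joint torques, N m; "tool_pos": TCP position; "tcp_rot": TCP orientation; "force": force on the tool from outside, world axes, zero at the start; "torque": the same for the moment, N m; "opening": finger opening in m; "finger_force": force on a finger pad.
Only numpy, scipy, OpenCV 4.12 (cv2) and the standard library are available. Lean on these libraries where they do the work, as an engineer would, in place of code of your own. Each camera call takes 0.05 s, during which the arm holds its last target. There are 200 camera calls.

## Working session

There is one attempt and no reset: what is moved stays moved. The work goes in short steps, Python scripts to look and compute and a shell command to move; the robot and the scene stay as the last step left them, time stands still between calls to the robot, and variables do not carry over. Pictures are saved under pics/ and viewed, at most 10 in all, crops included, and the job is handed in when it is done.

```bash
mkdir -p pics; python3 - <<'E'
from station import read_state, imaging, arm
import cv2
for n in("top","side"):
    cv2.imwrite(f"pics/{n}0.png",imaging.read_camera(n)[:,:,::-1]); p=imaging.camera_params(n); print(n,p)
print(read_state(),arm.grasp_offset)
E
```

```text
top {'K': array([[463.29393524,   0.        , 319.83369664],
       [  0.        , 463.29393524, 236.13752928],
       [  0.        ,   0.        ,   1.        ]]), 'eye': array([ 0.43888154, -0.14799995,  1.30275342]), 'rotation': array([-2.18032826,  2.12069569, -0.11301632])}
side {'K': array([[490.12574508,   0.        , 319.33150459],
       [  0.        , 490.12574508, 233.35503806],
       [  0.        ,   0.        ,   1.        ]]), 'eye': array([-0.24801503, -0.40767753,  1.17565329]), 'rotation': array([-2.01564131,  1.49519354, -0.53232439])}
{'time': 0.1, 'q': array([ 1.45158844e+00,  3.85521013e-01,  6.77530536e-03, -4.19968296e-04,
       -1.19399003e+00, -2.58622353e-01]), 'dq': array([ 0.00060432, -0.00115053,  0.00497517,  0.00241985, -0.00027219,
        0.00052713]), 'effort': array([ 1.23258571e-03, -3.91690743e+01,  1.87935555e+01,  4.23192054e+00,
        1.34764754e-02, -7.13417080e-05]), 'tool_pos': array([0.23034418, 0.58043905, 0.22155126]), 'tcp_rot': array([ 3.08372647e+00, -5.89840860e-01, -3.99244238e-04]), 'force': array([ 0.00693548, -0.44308266, -0.17420656]), 'torque': array([-0.03629517,  0.00943883,  0.05940885]), 'finger_force': 0.0, 'opening': 0.08698769224482523} 0.0187
```

View pics/top0.png

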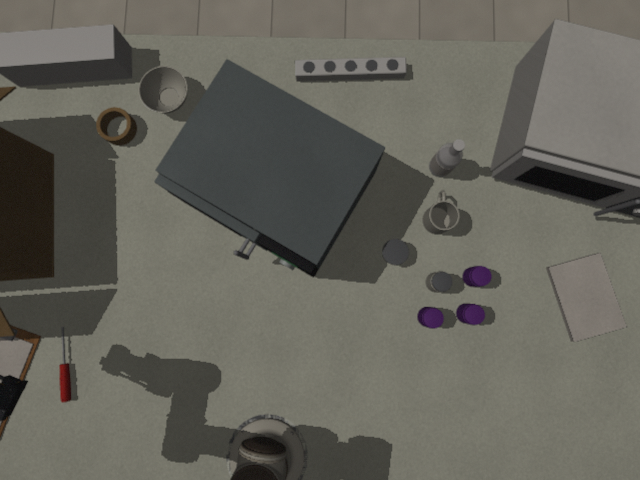

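View pics/side0.png

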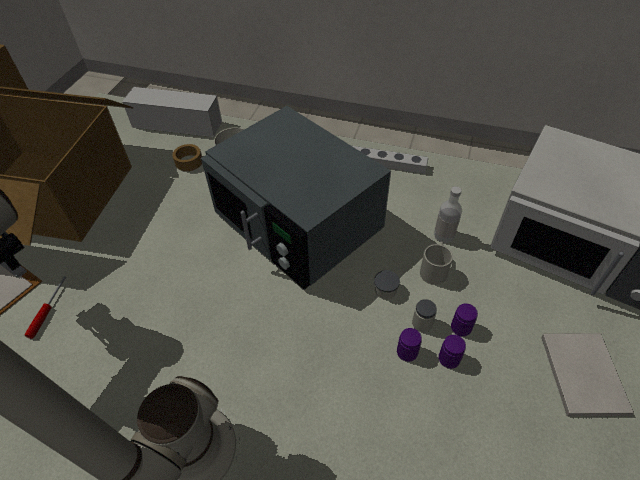

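The top view shows the dark grey oven at about (270,165), with its door and handle at (245,245). The tub is at (397,252), the mug at (444,215), and the jar at (442,281) among the purple ones. In the side view the jar is at (425,315). I'll enlarge both to get exact corners.

```bash
python3 - <<'E'
import cv2,numpy as np
a=cv2.imread("pics/top0.png")[50:300,150:460]; b=cv2.imread("pics/side0.png")[100:345,195:505]
for n,i in(("ta",a),("sa",b)):
    i=np.clip((i/255.)**.6*255*1.2,0,255).astype('uint8')
    cv2.imwrite(f"pics/{n}.png",cv2.resize(i,None,fx=2.4,fy=2.4,interpolation=cv2.INTER_CUBIC))
E
```

```text
(no output)
```

View pics/ta.png

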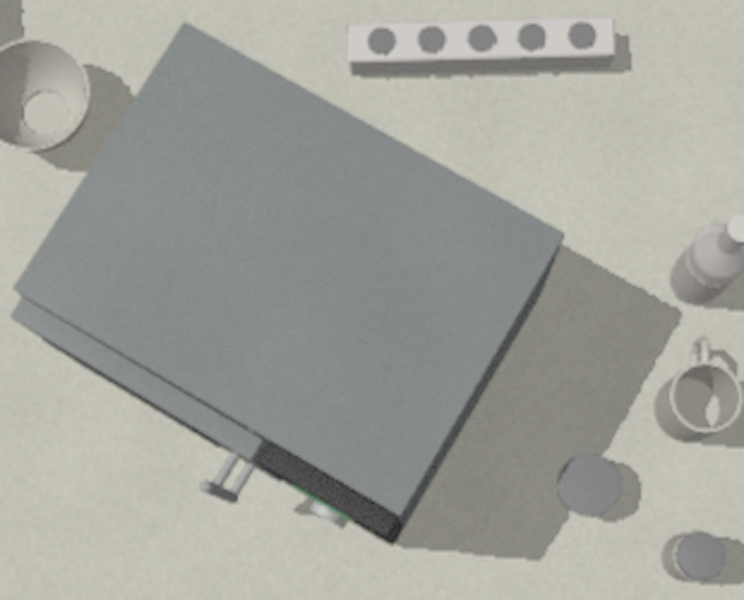

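View pics/sa.png

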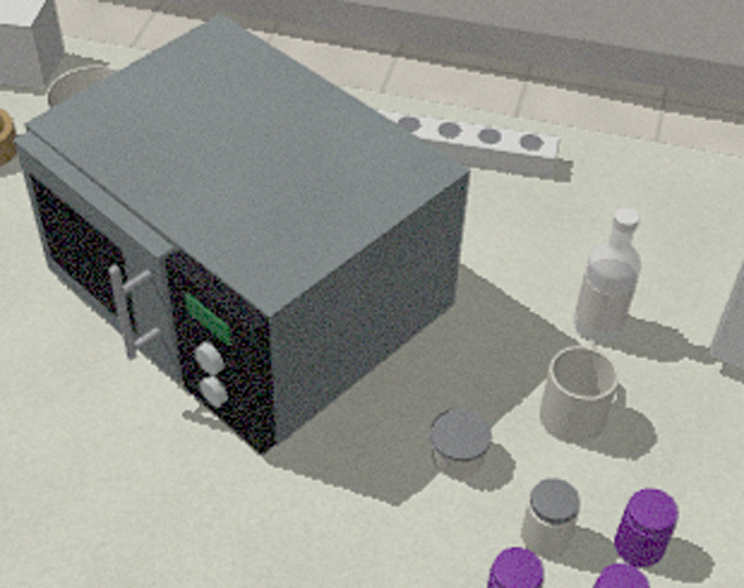

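The corners are clear in both crops: in the top crop the roof's are (185,22), (563,236), (18,288) and (400,517). The handle top is near (209,488) in the top crop and (115,268) in the side crop. The jar lid is at (700,556) and (555,502).

```bash
cat > h.py <<'E'
import numpy as np
from scipy.spatial.transform import Rotation as R
from scipy.optimize import least_squares
from station import read_state, imaging, arm
P={n:imaging.camera_params(n) for n in("top","side")}
def proj(n,X):
    p=P[n];c=R.from_rotvec(p["rotation"]).inv().apply(np.atleast_2d(X)-p["eye"])
    u=c@np.array(p["K"]).T; return u[:,:2]/u[:,2:]
OFF={"top":(150,50),"side":(195,100)}
cr=lambda n,a:np.atleast_2d(a)/2.4+np.array(OFF[n])
def ow(o,pt): # oven->world
    pt=np.atleast_2d(pt); return R.from_euler('z',o[2]).apply(pt)+[o[0],o[1],0]
def handle(o,th,z=.215):
    h=np.array([-.160,.210,0]); v=R.from_euler('z',-th).apply([-.067,-.255,0])
    return ow(o,h+v+[0,0,z])[0]
E
python3 - <<'E'
from h import *
C=np.array([[.16,.22,.248],[.16,-.22,.248],[-.16,.22,.248],[-.16,-.22,.248]])
obs={"top":cr("top",[[185,22],[563,236],[18,288],[400,517]]),"side":cr("side",[[222,15],[468,172],[28,126],[272,308]])}
print(R.from_rotvec(P["top"]["rotation"]).as_matrix().round(2))
f=lambda o:np.concatenate([(proj(n,ow(o,C))-obs[n]).ravel() for n in obs])
s=min((least_squares(f,[.6,0,y]) for y in(-1,-.5,.5,0)),key=lambda s:s.cost); o=s.x; print("oven",o.round(4),s.fun.round(1))
hp={"top":cr("top",[[209,488]]),"side":cr("side",[[115,268]])}
g=lambda t:np.concatenate([(proj(n,handle(o,t[0],.243))-hp[n]).ravel() for n in hp])
t=least_squares(g,[.05]);print("door",t.x,t.fun.round(1),"handle",handle(o,t.x[0]),"hinge",ow(o,[-.16,.21,0]))
for nm,z,a,b in(("jar",.085,(700,556),(555,502)),("tub",.052,(590,484),(461,434)),("mug",.09,(705,396),(583,374))):
    q={"top":cr("top",a),"side":cr("side",b)}
    r=least_squares(lambda x:np.concatenate([(proj(n,[x[0],x[1],z])-q[n]).ravel() for n in q]),[.5,-.3]);print(nm,r.x.round(4),r.fun.round(1))
for d in (0,.2,.5,.8,1,1.2,1.4,1.55): print(d,handle(o,d).round(3))
print("cavity c",ow(o,[[-.16,.0775,.035],[-.03,.0775,.035],[-.36,.0775,.035]]).round(3))
s=read_state();print(R.from_rotvec(s['tcp_rot']).as_matrix().round(3))
np.save("o.npy",o)
E
```

```text
[[ 0.03 -0.99  0.12]
 [-1.   -0.03  0.02]
 [-0.02 -0.12 -0.99]]
oven [ 0.7477 -0.0097 -0.5037] [ 0.9 -0.8  2.3 -1.1 -1.4 -0.   0.9 -0.4 -1.1 -0.9  0.8 -1.  -2.2 -1.3
 -1.5  3.7]
door [0.00663197] [-0.3 -1.1 -0.9 -0.5] handle [0.52593023 0.06167755 0.215     ] hinge [[0.70894416 0.25146665 0.        ]]
jar [ 0.474  -0.4497] [ 1.3  1.  -1.  -1.4]
tub [ 0.5539 -0.3334] [ 0.8  0.4 -0.7 -0.6]
mug [ 0.6508 -0.4534] [ 0.9  0.4 -0.8 -0.8]
0 [0.527 0.06  0.215]
0.2 [0.493 0.1   0.215]
0.5 [0.458 0.171 0.215]
0.8 [0.445 0.249 0.215]
1 [0.45  0.301 0.215]
1.2 [0.465 0.352 0.215]
1.4 [0.49  0.398 0.215]
1.55 [0.514 0.429 0.215]
cavity c [[0.645 0.135 0.035]
 [0.759 0.073 0.035]
 [0.47  0.232 0.035]]
[[ 0.929 -0.369 -0.001]
 [-0.369 -0.929 -0.002]
 [ 0.     0.002 -1.   ]]
```

```bash
python3 - <<'E'
from h import *
C=np.array([[.16,.22,.248],[.16,-.22,.248],[-.16,.22,.248],[-.16,-.22,.248]])
obs={"top":cr("top",[[185,22],[563,236],[18,288],[400,517]]),"side":cr("side",[[222,15],[468,172],[28,126],[272,308]])}
f=lambda o:np.concatenate([(proj(n,ow(o,C))-obs[n]).ravel() for n in obs])
for l in("soft_l1",):
    s=least_squares(f,[.75,0,-.5],loss=l,f_scale=.5);print(l,s.x.round(4),f(s.x).round(1))
for n in obs:
    s=least_squares(lambda o:(proj(n,ow(o,C))-obs[n]).ravel(),[.75,0,-.5]);print(n,s.x.round(4),s.fun.round(1))
for n,a in(("top",(209,488)),("side",(115,268))):
    print("bar",n,least_squares(lambda x:(proj(n,[x[0],x[1],.243])-cr(n,a)).ravel(),[.5,0]).x.round(4))
# full-picture pixels (top cam, side cam)
for nm,a,b in(("near",(430,317),(409,337)),("right",(477,276),(464,312)),("diag",(470,314),(452,343))):
  for n,px in(("top",a),("side",b)):
    print(nm,n,least_squares(lambda x:(proj(n,[x[0],x[1],.08])-np.array([px])).ravel(),[.5,-.4]).x.round(3))
for n,a in(("top",(700,556)),("side",(555,502))):
    print("jar",n,least_squares(lambda x:(proj(n,[x[0],x[1],.085])-cr(n,a)).ravel(),[.5,0]).x.round(4))
E
python3 -m pendant '[1,0.018,-0.032,0.006,0,0,-0.016, 1,0.018,-0.032,0.006,0,0,-0.016, 1,0.018,-0.032,0.006,0,0,-0.016, 1,0.018,-0.032,0.006,0,0,-0.016, 1,0.018,-0.032,0.006,0,0,-0.016, 1,0.018,-0.032,0.006,0,0,-0.016, 1,0.018,-0.032,0.006,0,0,-0.016, 1,0.018,-0.032,0.006,0,0,-0.016, 1,0.018,-0.032,0.006,0,0,0, 1,0.018,-0.032,0.006,0,0,0, 1,0.018,-0.032,0.006,0,0,0, 1,0.018,-0.032,0.006,0,0,0, 1,0.018,-0.032,0,0,0,0, 1,0.018,-0.032,0,0,0,0, 1,0.018,-0.032,0,0,0,0, 1,0.018,-0.032,0,0,0,0, 1,0,0,0,0,0,0, 1,0,0,0,0,0,0]'
```

```text
soft_l1 [ 0.7465 -0.0096 -0.5062] [ 1.  -0.4  2.3 -0.3 -1.5  0.2  0.5  0.2 -1.  -0.7  0.7 -0.5 -2.3 -1.2
 -2.   4. ]
top [ 0.7464 -0.0081 -0.5049] [ 0.3 -0.3  1.7 -0.4 -2.1  0.4  0.1  0.2]
side [ 0.7506 -0.0115 -0.5021] [-0.3 -1.3  1.7 -1.6 -1.2 -1.7 -0.3  3. ]
bar top [0.5233 0.0608]
bar side [0.525  0.0587]
near top [ 0.385 -0.417]
near side [ 0.382 -0.425]
right top [ 0.494 -0.54 ]
right side [ 0.493 -0.547]
diag top [ 0.395 -0.52 ]
diag side [ 0.396 -0.529]
jar top [ 0.4766 -0.4463]
jar side [ 0.4705 -0.4528]
time: 1.6
tool_pos: [0.5187, 0.0671, 0.2937]
tcp_rot: [3.039, -0.792, -0.003]
force: [-0.2, 0.9, -0.5]
opening: 0.0872
finger_force: 0.0
```

```bash
python3 -m pendant '[1,0.006,-0.007,0,0,0,0, 1,0,0,-0.016,0,0,0, 1,0,0,-0.016,0,0,0, 1,0,0,-0.016,0,0,0, 1,0,0,-0.016,0,0,0, 1,0,0,-0.016,0,0,0, 1,0,0,-0.016,0,0,0, 1,0,0,-0.002,0,0,0, 0,0,0,0,0,0,0, 0,0,0,0,0,0,0, 0,0,0,0,0,0,0, 0,0,0,0,0,0,0, 0,0,0,0,0,0,0, 0,0,0,0,0,0,0, 0,0,0,0,0,0,0, 0,0,0,0,0,0,0]' 40
python3 - <<'E'
from h import *
o=[.7475,-.0095,-.504]
g=np.array([.525,.060])
# arc from the gripped bar position about the hinge
h=ow(o,[-.16,.21,0])[0,:2]; print(h)
th=np.arange(0,1.61,.1); X=np.array([handle(o,t)[:2] for t in th]); print(X[0]); 
for t,d in zip(th[1:],np.diff(X,axis=0)): print(t.round(2),d.round(4))
s=read_state();print(s['q'].round(3),s['force'])
E
```

```text
time: 2.93
tool_pos: [0.5246, 0.0619, 0.1967]
tcp_rot: [-3.041, 0.786, -0.0]
force: [0.1, 0.0, 0.6]
opening: 0.0414
finger_force: 0.0
[0.70881047 0.25165727]
[0.52699373 0.06072097]
0.1 [-0.0182  0.0191]
0.2 [-0.0162  0.0208]
0.3 [-0.014   0.0223]
0.4 [-0.0117  0.0236]
0.5 [-0.0093  0.0247]
0.6 [-0.0068  0.0255]
0.7 [-0.0042  0.026 ]
0.8 [-0.0016  0.0263]
0.9 [0.0011 0.0263]
1.0 [0.0037 0.0261]
1.1 [0.0063 0.0256]
1.2 [0.0088 0.0248]
1.3 [0.0112 0.0238]
1.4 [0.0136 0.0226]
1.5 [0.0157 0.0211]
1.6 [0.0178 0.0195]
[ 0.425  0.242 -0.268  0.    -1.061  0.64 ] [0.13076554 0.01457908 0.63488931]
```

```bash
python3 -m pendant '[0,0,0,0,0,0,0, 0,0,0,0,0,0,0, 0,0,0,0,0,0,0, 0,0,0,0,0,0,0, 0,0,0,0,0,0,0]' 40
```

```text
time: 3.35
tool_pos: [0.5262, 0.0639, 0.1965]
tcp_rot: [-3.037, 0.785, -0.005]
force: [3.6, 6.6, -1.7]
opening: 0.0114
finger_force: 40.0
```

```bash
python3 -m pendant '[0,-0.0093,0.0093,0,0,0,-0.05, 0,-0.0089,0.0098,0,0,0,-0.05, 0,-0.0083,0.0102,0,0,0,-0.05, 0,-0.0079,0.0106,0,0,0,-0.05, 0,-0.0073,0.011,0,0,0,-0.05, 0,-0.0067,0.0113,0,0,0,-0.05, 0,-0.0062,0.0117,0,0,0,-0.05, 0,-0.0055,0.0119,0,0,0,-0.05, 0,-0.005,0.0122,0,0,0,-0.05, 0,-0.0043,0.0125,0,0,0,-0.05, 0,-0.0037,0.0127,0,0,0,-0.05, 0,-0.0031,0.0128,0,0,0,-0.05, 0,-0.0024,0.013,0,0,0,-0.05, 0,-0.0018,0.013,0,0,0,-0.05, 0,-0.0011,0.0131,0,0,0,-0.05, 0,-0.0005,0.0132,0,0,0,-0.05]'
```

```text
time: 4.68
tool_pos: [0.4459, 0.2511, 0.1965]
tcp_rot: [-2.49, 1.908, -0.008]
force: [16.6, -3.2, -8.2]
opening: 0.0108
finger_force: 40.0
```

```bash
python3 -m pendant '[0,0.001,0.0131,0,0,0,-0.05, 0,0.0014,0.0131,0,0,0,-0.05, 0,0.002,0.0131,0,0,0,-0.05, 0,0.0025,0.013,0,0,0,-0.05, 0,0.0028,0.0129,0,0,0,-0.05, 0,0.0034,0.0127,0,0,0,-0.05, 0,0.0041,0.0125,0,0,0,-0.05, 0,0.0047,0.0123,0,0,0,-0.05, 0,0.0053,0.012,0,0,0,-0.05, 0,0.0059,0.0118,0,0,0,-0.05, 0,0.0065,0.0115,0,0,0,-0.05, 0,0.0071,0.0111,0,0,0,-0.05, 0,0.0076,0.0107,0,0,0,-0.05, 0,0.0081,0.0104,0,0,0,-0.05, 0,0.0086,0.01,0,0,0,-0.05, 0,0.0091,0.0096,0,0,0,-0.05, 0,0,0,0,0,0,0, 0,0,0,0,0,0,0]'
python3 - <<'E'
from h import *
o=[.7475,-.0095,-.504]
s=read_state();h=ow(o,[-.16,.21,0])[0,:2];g=s['tool_pos'][:2]-h
a0=handle(o,0)[:2]-h
print("door",np.arctan2(a0[1],a0[0])%6.2832-np.arctan2(g[1],g[0])%6.2832,np.hypot(*g),s['q'].round(3))
E
```

```text
time: 6.18
tool_pos: [0.5239, 0.4408, 0.1966]
tcp_rot: [-1.556, 2.726, 0.001]
force: [4.3, 0.5, -0.6]
opening: 0.0109
finger_force: 40.0
door 1.6066189661427077 0.264532340737607 [ 9.360e-01  5.020e-01  1.300e-01  1.000e-03 -1.196e+00 -1.470e+00]
```

```bash
python3 -m pendant '[1,0,0,0,0,0,0, 1,0,0,0,0,0,0, 1,0,0,0,0,0,0, 1,0,0,0,0,0,0, 1,0,0,0,0,0,0, 1,0,0,0,0,0,0, 1,0,0,0.02,0,0,0, 1,0,0,0.03,0,0,0, 1,0,0,0.03,0,0,0, 1,0,0,0.03,0,0,0, 1,0,0,0.03,0,0,0, 1,0,0,0.03,0,0,0, 1,-0.003,-0.038,0,0,0,0.11, 1,-0.003,-0.038,0,0,0,0.11, 1,-0.003,-0.038,0,0,0,0.11, 1,-0.003,-0.038,0,0,0,0.11, 1,-0.003,-0.038,0,0,0,0, 1,-0.003,-0.038,0,0,0,0, 1,-0.003,-0.038,0,0,0,0, 1,-0.003,-0.038,0,0,0,0]' 
python3 - <<'E'
from h import *
import cv2
i=imaging.read_camera("top"); cv2.imwrite("pics/top1.png",i[:,:,::-1])
E
```

```text
time: 7.85
tool_pos: [0.4978, 0.1342, 0.3669]
tcp_rot: [-2.114, 2.323, -0.0]
force: [1.1, 0.4, 0.7]
opening: 0.087
finger_force: 0.0
```

View pics/top1.png

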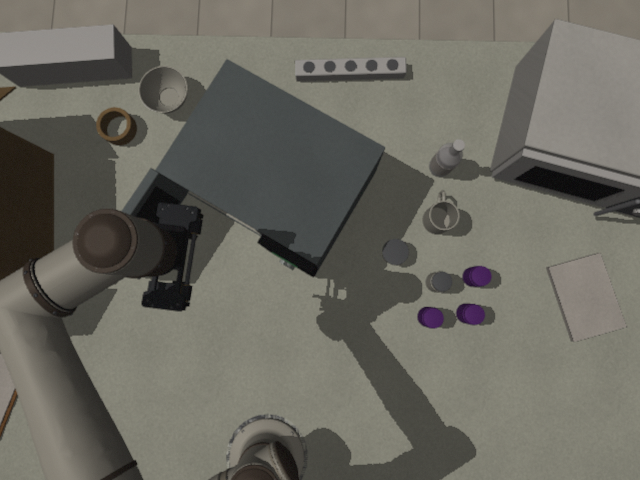

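The door stands wide open (leaf around (155,195)), nothing else has moved, and the jar is still at (442,281). Next I go over to the jar and tilt.

```bash
python3 -m pendant '[0.83,-0.0017,-0.039,0,0,0,0, 0.83,-0.0017,-0.039,0,0,0,0, 0.83,-0.0017,-0.039,0,0,0,0, 0.83,-0.0017,-0.039,0,0,0,0, 0.83,-0.0017,-0.039,0,0,0,0, 0.83,-0.0017,-0.039,0,-0.098,0.008,0, 0.83,-0.0017,-0.039,0,-0.098,0.008,0, 0.83,-0.0017,-0.039,0,-0.098,0.008,0, 0.83,-0.0017,-0.039,0,-0.098,0.008,0, 0.83,-0.0017,-0.039,0,-0.098,0.008,0, 0.83,-0.0017,-0.039,0,-0.098,0.008,0, 0.83,-0.0017,-0.039,0,-0.098,0.008,0, 0.83,-0.0017,-0.039,0,-0.098,0.008,0, 0.83,-0.0017,-0.039,0,0,0,0, 0.83,-0.0017,-0.039,0,0,0,0, 0.83,0,-0.008,-0.03,0,0,0, 0.83,0,0,-0.03,0,0,0, 0.83,0,0,-0.03,0,0,0, 0.83,0,0,-0.03,0,0,0, 0.83,0,0,0,0,0,0]' 
python3 - <<'E'
from h import *
s=read_state();print(s['q'].round(3),s['tool_pos'],R.from_rotvec(s['tcp_rot']).as_matrix().round(3),s['force'])
E
```

```text
time: 9.57
tool_pos: [0.4697, -0.4564, 0.24]
tcp_rot: [1.669, -1.829, 0.687]
force: [-0.4, -0.5, -1.1]
opening: 0.072
finger_force: 0.0
[-0.34   0.301 -0.608  1.157 -0.844 -0.645] [ 0.46969833 -0.45637468  0.23997664] [[-0.064 -0.996 -0.066]
 [-0.706  0.092 -0.702]
 [ 0.705  0.002 -0.709]] [-0.37381788 -0.45878263 -1.06719339]
```

```bash
python3 -m pendant '[0.83,0.003,-0.006,-0.03,0,0,0, 0.83,0,0,-0.03,0,0,0, 0.83,0,0,-0.03,0,0,0, 0.83,0,0,-0.02,0,0,0, 0.83,0,0,0,0,0,0, 0.83,0,0,0,0,0,0]' 
python3 - <<'E'
from h import *
import cv2
a=imaging.read_camera("top")[200:340,370:510,::-1];b=imaging.read_camera("side")[250:390,350:490,::-1]
i=cv2.resize(np.hstack([a,b]),None,fx=2.8,fy=2.8,interpolation=cv2.INTER_CUBIC);cv2.imwrite("pics/j1.png",np.clip((i/255.)**.6*300,0,255))
s=read_state();p=s['tool_pos'];print(p)
g=p-.0187*R.from_rotvec(s['tcp_rot']).as_matrix()[:,2];print("grasp",g)
for n,of in(("top",(370,200)),("side",(350,250))): print(n,(proj(n,[p,g,[.4738,-.4497,.085]])-of)*2.8+[392*(n=="side"),0])
E
```

```text
time: 10.07
tool_pos: [0.4765, -0.4638, 0.1378]
tcp_rot: [1.665, -1.832, 0.702]
force: [-0.5, -0.5, 0.9]
opening: 0.0722
finger_force: 0.0
[ 0.47759722 -0.46364264  0.13943089]
grasp [ 0.47862557 -0.45041389  0.15260786]
top [[235.27248456 226.58608974]
 [224.23103263 224.59984941]
 [204.31190275 231.76094116]]
side [[627.94493126 129.53455361]
 [615.53518077 116.79136345]
 [602.68244999 161.86838256]][ WARN:0@0.602] global loadsave.cpp:1063 imwrite_ Unsupported depth image for selected encoder is fallbacked to CV_8U.
```

View pics/j1.png

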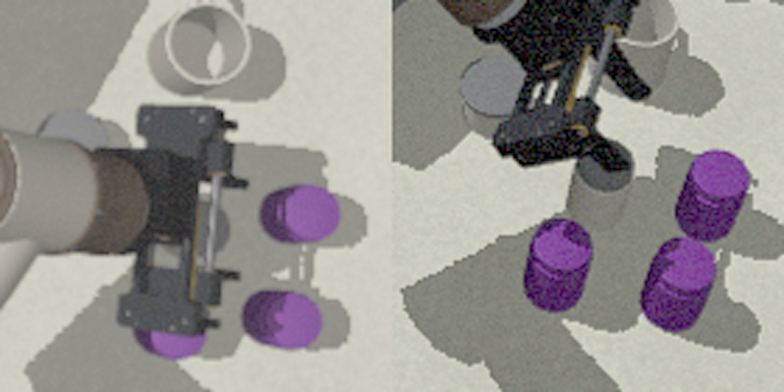

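The fingers straddle the jar lid, with pad tips at (240,183) and (235,275) in the left half. The gripper's body would come close to the near purple jar at (168,335), so I turn the heading a little more before going down.

```bash
python3 -m pendant '[0.83,-0.0035,0.001,0,0,0,-0.11, 0.83,-0.0035,0,0,0,0,-0.11, 0.83,0,0,0,0,0,0, 0.83,0,0,0,0,0,0]' 
python3 -c "
from h import *
s=read_state();print(s['q'].round(3),s['tool_pos'],R.from_rotvec(s['tcp_rot']).as_matrix().round(3))"
```

```text
time: 10.5
tool_pos: [0.472, -0.4615, 0.1383]
tcp_rot: [1.44, -1.976, 0.613]
force: [1.2, 0.8, -0.5]
opening: 0.0725
finger_force: 0.0
[-0.338  0.484 -0.606  1.172 -0.875 -0.944] [ 0.47199712 -0.46145875  0.13834416] [[-0.222 -0.954 -0.204]
 [-0.67   0.301 -0.678]
 [ 0.708 -0.013 -0.706]]
```

```bash
python3 -m pendant '[0.83,-0.002,-0.0005,-0.015,0,0,0, 0.83,0,0,-0.018,0,0,0, 0.83,0,0,-0.018,0,0,0, 0.83,0,0,-0.018,0,0,0, 0.83,0,0,-0.014,0,0,0, 0.83,0,0,-0.01,0,0,0, 0.83,0,0,0,0,0,0, 0.83,0,0,0,0,0,0, 0.5,0,0,0,0,0,0, 0.5,0,0,0,0,0,0, 0.5,0,0,0,0,0,0]' 20
python3 - <<'E'
from h import *
import cv2
b=imaging.read_camera("side")[250:390,350:490,::-1]
i=cv2.resize(b,None,fx=3.5,fy=3.5,interpolation=cv2.INTER_CUBIC);cv2.imwrite("pics/j2.png",np.clip((i/255.)**.6*300,0,255).astype('uint8'))
E
```

```text
time: 11.42
tool_pos: [0.4691, -0.4629, 0.0456]
tcp_rot: [1.436, -1.978, 0.612]
force: [3.4, 0.1, 1.6]
opening: 0.0599
finger_force: 1.5
```

View pics/j2.png

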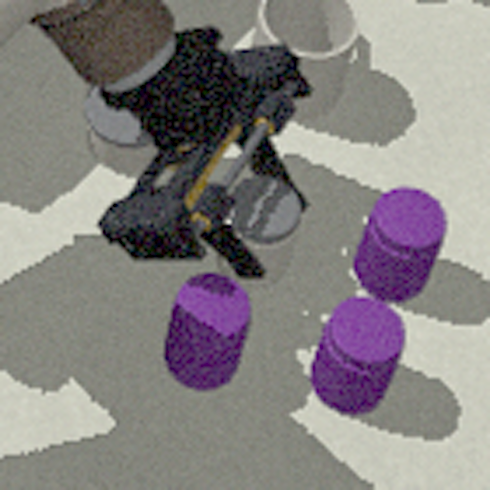

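The jar's lid at (265,210) sits between the fingers, clear of the purple jars. I close fully and lift.

```bash
python3 -m pendant '[0.3,0,0,0,0,0,0, 0.3,0,0,0,0,0,0, 0.3,0,0,0,0,0,0, 0.3,0,0,0,0,0,0, 0.3,0,0,0.003,0,0,0, 0.3,0,0,0.01,0,0,0, 0.3,0,0,0.02,0,0,0]' 20
```

```text
time: 12.05
tool_pos: [0.4629, -0.461, 0.0718]
tcp_rot: [1.438, -1.976, 0.592]
force: [0.5, -0.8, -3.2]
opening: 0.055
finger_force: 20.0
```

```bash
python3 -m pendant '[0.3,0,0,0.02,0,0,0, 0.3,0,0,0.02,0,0,0, 0.3,0,0,0.02,0,0,0, 0.3,0,0,0.02,0,0,0, 0.3,0,0,0.02,0,0,0, 0.3,0,0,0.02,0,0,0, 0.3,0,0,0.02,0,0,0, 0.3,0,0,0.02,0,0,0, 0.3,0,0,0.02,0,0,0, 0.3,0,0,0.02,0,0,0, 0.3,0,0,0.02,0,0,0, 0.3,0,0,0.02,0,0,0, 0.3,0,0,0.02,0,0,0, 0.3,0,0.005,0.01,0,0,0.02, 0.3,0,0.01,0,0,0,0.05, 0.3,0,0.015,0,0,0,0.05, 0.3,0,0.02,0,0,0,0.05, 0.3,0,0.02,0,0,0,0.05, 0.3,0,0.02,0,0,0,0.05, 0.3,0,0.02,0,0,0,0.05]' 
python3 -c "
from h import *
s=read_state();print(s['q'].round(3),s['tool_pos'],R.from_rotvec(s['tcp_rot']).as_matrix().round(3))"
```

```text
time: 13.72
tool_pos: [0.465, -0.3511, 0.3432]
tcp_rot: [1.772, -1.756, 0.737]
force: [-0.1, 1.0, -2.7]
opening: 0.0552
finger_force: 20.0
[-0.088  0.109 -0.565  0.944 -1.048 -0.464] [ 0.46496504 -0.35109277  0.34315795] [[ 0.005 -1.     0.011]
 [-0.708 -0.011 -0.706]
 [ 0.706 -0.005 -0.708]]
```

```bash
python3 -m pendant '[0.3,0,0.022,0,0,0,0.052, 0.3,0,0.022,0,0,0,0.052, 0.3,0,0.022,0,0,0,0.052, 0.3,0,0.022,0,0,0,0.052, 0.3,0,0.022,0,0,0,0.052, 0.3,0,0.022,0,0,0,0.052, 0.3,0,0.022,0,0,0,0.052, 0.3,0,0.022,0,0,0,0.052, 0.3,0,0.022,0,0,0,0.052, 0.3,0,0.022,0,0,0,0.052, 0.3,0,0.022,0,0,0,0.052, 0.3,0,0.022,0,0,0,0.052, 0.3,0.004,0.022,0,0,0,0.052, 0.3,0.004,0.022,0,0,0,0.052, 0.3,0.004,0.022,0,0,0,0.052, 0.3,0.006,0.022,0,0,0,0.052, 0.3,0.007,0.022,0,0,0,0.052, 0.3,0.008,0.022,0,0,0,0.052, 0.3,0.008,0.018,0,0,0,0.052, 0.3,0.006,0.012,0,0,0,0.052]' 
python3 -c "
from h import *
s=read_state();print(s['q'].round(3),s['tool_pos'],R.from_rotvec(s['tcp_rot']).as_matrix().round(3))"
```

```text
time: 15.38
tool_pos: [0.5139, 0.0752, 0.3444]
tcp_rot: [2.649, -0.704, 1.098]
force: [0.5, -0.1, -3.2]
opening: 0.0551
finger_force: 20.0
[ 0.731 -0.089 -0.777  1.029 -0.894 -0.365] [0.51388721 0.07521169 0.34437231] [[ 0.613 -0.494  0.617]
 [-0.354 -0.87  -0.344]
 [ 0.706 -0.007 -0.708]]
```

```bash
python3 -m pendant '[0.3,0.006,0.012,0,0,0,0, 0.3,0.01,0.02,0,0,0,0, 0.3,0.011,0.022,0,0,0,0, 0.3,0.01,0.02,0,0,0,0, 0.3,0.009,0.018,0,0,0,0, 0.3,0.005,0.01,-0.005,0,0,0, 0.3,0,0,-0.01,0,0,0, 0.3,0,0,-0.02,0,0,0, 0.3,0,0,-0.02,0,0,0, 0.3,0,0,-0.02,0,0,0, 0.3,0,0,-0.02,0,0,0, 0.3,0,0,-0.02,0,0,0, 0.3,0,0,-0.02,0,0,0, 0.3,0,0,-0.02,0,0,0, 0.3,0,0,-0.02,0,0,0, 0.3,0,0,-0.02,0,0,0, 0.3,0,0,-0.02,0,0,0, 0.3,0,0,-0.015,0,0,0, 0.3,0,0,0,0,0,0, 0.3,0,0,0,0,0,0]' 
python3 - <<'E'
from h import *
import cv2
a=imaging.read_camera("side")[120:330,150:430,::-1]
i=cv2.resize(a,None,fx=2.7,fy=2.7,interpolation=cv2.INTER_CUBIC);cv2.imwrite("pics/e1.png",np.clip((i/255.)**.6*300,0,255).astype('uint8'))
s=read_state();p=s['tool_pos'];print(s['q'].round(3),p)
o=np.array([.7475,-.0095,-.504]);print("tcp in oven",R.from_euler('z',.504).apply(p-[o[0],o[1],0]),R.from_rotvec(s['tcp_rot']).as_matrix()[:,2])
E
```

```text
time: 17.05
tool_pos: [0.5642, 0.174, 0.1151]
tcp_rot: [2.644, -0.712, 1.097]
force: [-0.3, 0.0, -2.0]
opening: 0.0554
finger_force: 20.0
[ 0.589  0.353 -0.923  1.727 -0.694 -1.165] [0.56479286 0.17473323 0.11638649]
tcp in oven [-0.24896107  0.07309014  0.11638649] [ 0.61610386 -0.34799994 -0.70662018]
```

View pics/e1.png

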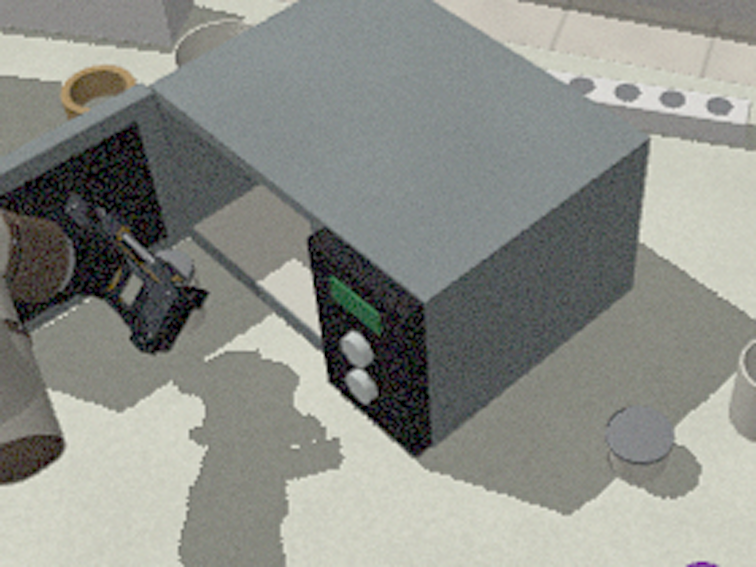

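The jar hangs between the fingers at about (180,265), in front of the open mouth. The door leaf is well to the left and the way in is clear. Going in level while sinking slightly.

```bash
python3 -m pendant '[0.3,0.005,-0.003,-0.002,0,0,0, 0.3,0.01,-0.0055,-0.003,0,0,0, 0.3,0.0123,-0.0068,-0.003,0,0,0, 0.3,0.0123,-0.0068,-0.003,0,0,0, 0.3,0.0123,-0.0068,-0.003,0,0,0, 0.3,0.0123,-0.0068,-0.003,0,0,0, 0.3,0.0123,-0.0068,-0.003,0,0,0, 0.3,0.0123,-0.0068,-0.002,0,0,0, 0.3,0.0123,-0.0068,0,0,0,0, 0.3,0.0123,-0.0068,0,0,0,0, 0.3,0.01,-0.0055,0,0,0,0, 0.3,0.005,-0.003,0,0,0,0, 0.3,0,0,0,0,0,0, 0.3,0,0,0,0,0,0]' 
cat > st.py <<'E'
from h import *
s=read_state();p=s['tool_pos'];M=R.from_rotvec(s['tcp_rot']).as_matrix()
o=np.array([.7475,-.0095,-.504]);f=lambda p:R.from_euler('z',.504).apply(p-[o[0],o[1],0]).round(4)
print(s['time'],s['q'].round(3),"tcp oven",f(p),"grasp",f(p-.0187*M[:,2]),M.round(3).tolist(),s['force'])
E
python3 st.py
```

```text
time: 18.27
tool_pos: [0.6933, 0.1041, 0.0944]
tcp_rot: [2.645, -0.712, 1.101]
force: [-0.4, 0.8, -2.8]
opening: 0.0553
finger_force: 20.0
18.2667 [ 0.27   0.487 -0.741  2.012 -0.584 -1.141] tcp oven [-0.1023  0.0733  0.0944] grasp [-0.1155  0.0734  0.1076] [[0.609, -0.498, 0.617], [-0.358, -0.867, -0.347], [0.708, -0.009, -0.707]] [-0.44614991  0.78176073 -2.83261004]
```

```bash
python3 -m pendant '[0.3,0,0.002,0,0,0,0.025, 0.3,0.001,0.002,0,0,0,0.025, 0.3,0,0.002,0,0,0,0.025, 0.3,0.001,0.002,0,0,0,0.025, 0.3,0,0,-0.003,0,0,0, 0.3,0,0,-0.002,0,0,0, 0.3,0,0,0,0,0,0]' ; python3 st.py
```

```text
time: 18.85
tool_pos: [0.698, 0.1215, 0.0994]
tcp_rot: [2.697, -0.596, 1.094]
force: [-0.6, -0.7, -3.3]
opening: 0.0556
finger_force: 20.0
18.85 [ 0.265  0.479 -0.726  2.052 -0.54  -1.088] tcp oven [-0.1066  0.0908  0.0994] grasp [-0.1196  0.0901  0.1128] [[0.651, -0.424, 0.63], [-0.299, -0.906, -0.301], [0.698, 0.008, -0.716]] [-0.55763704 -0.73769231 -3.32485089]
```

```bash
python3 -m pendant '[0.3,-0.001,-0.003,0,0,0,-0.03, 0.3,-0.001,-0.003,0,0,0,-0.03, 0.3,-0.001,-0.003,0,0,0,-0.03, 0.3,-0.001,-0.003,0,0,0,-0.03, 0.3,-0.001,-0.003,0,0,0,-0.03, 0.3,-0.001,-0.003,0,0,0,-0.03, 0.3,0,0,0,0,0,0]' ; python3 st.py
```

```text
time: 19.43
tool_pos: [0.6922, 0.1035, 0.0995]
tcp_rot: [2.582, -0.821, 1.047]
force: [-0.1, 0.9, -2.6]
opening: 0.0554
finger_force: 20.0
19.4333 [ 0.368  0.497 -0.71   1.742 -0.636 -1.035] tcp oven [-0.103   0.0723  0.0995] grasp [-0.116   0.0739  0.1128] [[0.586, -0.58, 0.566], [-0.411, -0.814, -0.41], [0.698, 0.008, -0.716]] [-0.12833974  0.93470352 -2.63622845]
```

```bash
python3 -m pendant '[0.3,0,0,-0.003,0,0,0, 0.3,0,0,-0.003,0,0,0, 0.3,0,0,-0.003,0,0,0, 0.3,0,0,-0.003,0,0,0, 0.3,0,0,-0.002,0,0,0, 0.3,0,0,0,0,0,0]' ; python3 st.py;  python3 -m pendant '[0.3,0,0,-0.001,0,0,0, 0.3,0,0,-0.001,0,0,0, 0.3,0,0,0,0,0,0]'; python3 st.py
```

```text
time: 19.93
tool_pos: [0.6921, 0.1026, 0.0851]
tcp_rot: [2.582, -0.821, 1.046]
force: [-0.3, 0.4, -3.5]
opening: 0.0552
finger_force: 20.0
19.9333 [ 0.352  0.518 -0.717  1.795 -0.636 -1.081] tcp oven [-0.1027  0.0714  0.0851] grasp [-0.1157  0.073   0.0985] [[0.587, -0.58, 0.565], [-0.411, -0.815, -0.41], [0.698, 0.008, -0.716]] [-0.31430778  0.44066188 -3.51862155]
time: 20.18
tool_pos: [0.6923, 0.1031, 0.0838]
tcp_rot: [2.582, -0.821, 1.048]
force: [0.2, -0.2, -2.6]
opening: 0.0556
finger_force: 20.0
20.1833 [ 0.35   0.52  -0.718  1.801 -0.636 -1.087] tcp oven [-0.1027  0.0719  0.0838] grasp [-0.1157  0.0735  0.0972] [[0.586, -0.58, 0.566], [-0.411, -0.815, -0.409], [0.698, 0.007, -0.716]] [ 0.17382826 -0.21771187 -2.64498918]
```

Underside at about 38 mm; a few careful millimetres more, watching the force.

```bash
python3 -m pendant '[0.3,0,0,-0.001,0,0,0, 0.3,0,0,-0.001,0,0,0, 0.3,0,0,0,0,0,0]'; python3 -m pendant '[0.3,0,0,-0.001,0,0,0, 0.3,0,0,0,0,0,0]'
```

```text
time: 20.43
tool_pos: [0.6922, 0.1031, 0.0817]
tcp_rot: [2.582, -0.821, 1.048]
force: [0.2, -0.3, -4.0]
opening: 0.0547
finger_force: 20.0
time: 20.6
tool_pos: [0.6922, 0.1031, 0.0807]
tcp_rot: [2.582, -0.821, 1.048]
force: [0.5, -0.2, -3.0]
opening: 0.0552
finger_force: 20.0
```

```bash
python3 -m pendant '[0.3,0,0,-0.001,0,0,0, 0.3,0,0,0,0,0,0]'; python3 -m pendant '[0.3,0,0,-0.001,0,0,0, 0.3,0,0,0,0,0,0]';python3 -m pendant '[0.3,0,0,-0.001,0,0,0, 0.3,0,0,0,0,0,0]'
```

```text
time: 20.77
tool_pos: [0.6924, 0.1031, 0.0801]
tcp_rot: [2.582, -0.821, 1.049]
force: [-0.5, -0.5, -2.9]
opening: 0.0555
finger_force: 20.0
time: 20.93
tool_pos: [0.6928, 0.103, 0.0802]
tcp_rot: [2.581, -0.821, 1.051]
force: [-2.9, 0.8, 2.7]
opening: 0.0551
finger_force: 20.0
time: 21.1
tool_pos: [0.6931, 0.1028, 0.0803]
tcp_rot: [2.579, -0.821, 1.054]
force: [-6.2, -0.1, 6.1]
opening: 0.0551
finger_force: 20.0
```

```bash
python3 -m pendant '[0.3,0,0,0.002,0,0,0, 0.3,0,0,0,0,0,0, 0.65,0,0,0,0,0,0, 0.7,0,0,0,0,0,0, 0.75,0,0,0,0,0,0, 0.8,0,0,0,0,0,0, 0.9,0,0,0,0,0,0, 0.95,0,0,0,0,0,0, 0.95,0,0,0,0,0,0, 0.95,0,0,0,0,0,0, 0.95,0,0,0,0,0,0]' 3; python3 st.py
```

```text
time: 22.02
tool_pos: [0.6923, 0.1031, 0.0799]
tcp_rot: [2.582, -0.821, 1.048]
force: [0.1, -0.4, 0.8]
opening: 0.0821
finger_force: 0.0
22.0167 [ 0.347  0.526 -0.719  1.815 -0.637 -1.1  ] tcp oven [-0.1027  0.0719  0.0799] grasp [-0.1157  0.0735  0.0932] [[0.586, -0.58, 0.566], [-0.411, -0.815, -0.409], [0.699, 0.007, -0.716]] [ 0.09426991 -0.40835038  0.75400498]
```

```bash
python3 -m pendant '[0.95,-0.0097,0.007,0,0,0,0, 0.95,-0.0097,0.007,0.001,0,0,0, 0.95,-0.0097,0.007,0.001,0,0,0, 0.95,-0.0097,0.007,0.001,0,0,0, 0.95,-0.0097,0.007,0.001,0,0,0, 0.95,-0.0097,0.007,0.002,0,0,0, 0.95,-0.0158,0.008,0.004,0,0,0, 0.95,-0.0158,0.008,0.004,0,0,0, 0.95,-0.0158,0.008,0.004,0,0,0, 0.95,-0.0158,0.008,0.004,0,0,0, 0.95,0,0,0,0,0,0]' ; python3 st.py
```

```text
time: 22.93
tool_pos: [0.5683, 0.1793, 0.1026]
tcp_rot: [2.586, -0.815, 1.049]
force: [-0.5, 0.1, -0.2]
opening: 0.0826
finger_force: 0.0
22.9333 [ 0.666  0.406 -0.872  1.542 -0.735 -1.135] tcp oven [-0.2481  0.0788  0.1026] grasp [-0.2611  0.0804  0.116 ] [[0.588, -0.576, 0.568], [-0.408, -0.818, -0.406], [0.698, 0.007, -0.716]] [-0.49478589  0.11762738 -0.1894247 ]
```

```bash
python3 -m pendant '[0.95,-0.005,0.002,0.02,0,0,0, 0.95,-0.005,0,0.025,0,0,0, 0.95,-0.005,0,0.025,0,0,0, 0.95,0,0,0.025,0,0,0, 0.95,0,0,0.025,0,0,0, 0.95,0,0,0.025,0,0,0, 0.95,0,0,0.025,0,0,0, 0.95,0,0,0.025,0,0,0, 0.95,0,0,0.025,0,0,0, 0.95,0,0,0.025,0,0,0, 0.95,0,0,0,0,0,0]'
python3 - <<'E'
from h import *
import cv2
a=imaging.read_camera("side")[100:330,100:460,::-1]
i=cv2.resize(a,None,fx=2.2,fy=2.2,interpolation=cv2.INTER_CUBIC);cv2.imwrite("pics/f1.png",np.clip((i/255.)**.6*300,0,255).astype('uint8'))
print((proj("side",ow([.7475,-.0095,-.504],[[-.116,.0735,.035],[-.116,.0735,.12]]))-[100,100])*2.2)
E
```

```text
time: 23.85
tool_pos: [0.5567, 0.1809, 0.3526]
tcp_rot: [2.586, -0.826, 1.057]
force: [-1.0, 0.6, 0.1]
opening: 0.0829
finger_force: 0.0
[[343.43192514 260.86963486]
 [336.27521839 219.2341471 ]]
```

View pics/f1.png

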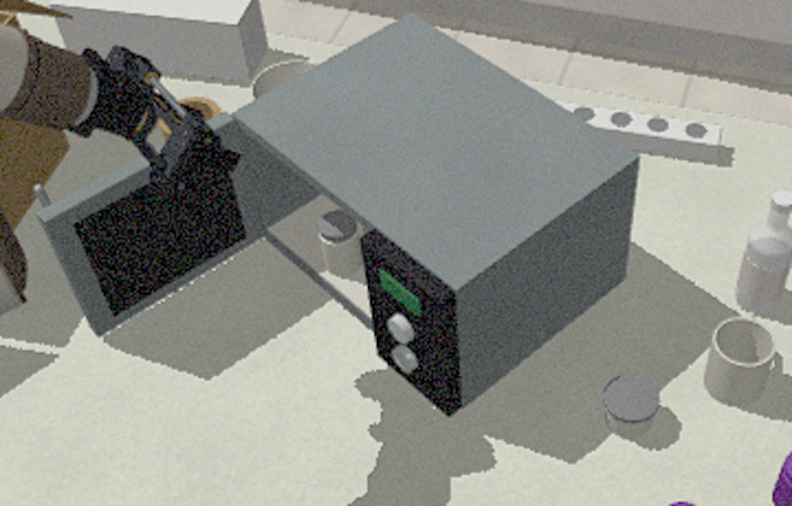

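```bash
python3 - <<'E'
from h import *
o=[.7475,-.0095,-.504]
for nm,px,z in(("lid",(338,224),.12),("sillL",(268,235),.035),("sillR",(372,321),.035),("sillM",(320,278),.035)):
    print(nm,least_squares(lambda x:(proj("side",ow(o,[x[0],x[1],z]))-(np.array([px])/2.2+100)).ravel(),[-.1,.07]).x.round(4))
E
```

```text
lid [-0.1201  0.0647]
sillL [-0.1623  0.1918]
sillR [-0.1585 -0.0407]
sillM [-0.1604  0.0714]
```

The final view shows the jar upright with its lid on at (338,224). It measures about 40 mm behind the sill line, and the limit is 29. The door is wide open, and the tub and mug haven't moved. The arm touches nothing, so I hand in.

```bash
python3 -c "
from station import arm
print(arm.hand_in())"
```

```text
the job is handed in; nothing more can be done
None
```

I handed the job in at about 24 s. The door is open to about 1.6 rad, and the jar stands upright with its lid on, about 40 mm inside the mouth. The tub and mug were left alone. Mid-placement, joint 4 read 2.052 against its 2.05 limit before I backed it off; the hand-in gave no verdict, so I can't say whether that counts against the run.

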